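Release the dicer's blade cassette by feel and rack it

ROBOT

A 6-joint arm with a two-finger parallel gripper is mounted at the origin on the work surface. World frame = base frame: x ahead of the robot, y to its left, z up, the work surface at z = 0. Lengths are in m, angles in degrees, forces in N, time in s.
With the tool pointing down it reaches from about 0.275 to 1 m from the base axis. Payload 8.4 kg.
Tool frame: the origin (TCP) lies at the centre of the arm's flange, where the gripper is bolted on; the fingertips stand 173 mm ahead of it and the grasp point (between the pads) lies 155 mm ahead of it; z points along the fingers, y is the line along which they close (so a half turn about z gives the same grasp; the last joint's range is limited). The gripper opens to 85 mm and grips with 20 to 120 N. Pads are 22 mm wide; open, the fingers measure 114 mm over their backs; the gripper's body (76 mm by 85 mm) begins 54 mm behind the grasp point. The pads swing forward as they close: fully open they stand 13 mm farther back than shut.
Start: joints at [-72.044, 20.225, 93.587, -0, 66.188, -0.138], TCP at [0.194, -0.594, 0.405] pointing down, gripper open.
Joint ranges: [-150.9, 150.9], [-52.94, 120.26], [3.33, 152.33], [-74.26, 254.26], [0, 154.13], [-172.89, 172.89]. Speed limits (degrees/s): [127.2, 127.2, 159.86, 180, 180, 180].

INTERFACE

Orientations are given as [roll, pitch, yaw] about the fixed x, y, z axes, in that order (R = Rz(yaw) Ry(pitch) Rx(roll)).
In Python, from cell import manip, imaging, workorder gives the robot as it stands. The module is installed in compiled form; this text tells all that it offers.
- The arm moves only by the tool servo_tool, never from a script. Its argument "moves" is a list of rows, each a list of 7 numbers: the finger opening in cm, from 0 to 8.54, then the shift along the tool's x, y, z in cm, then the turn, a rotation vector about the tool's x, y, z in degrees. In form: [[claw, x, y, z, rx, ry, rz], ...]. A call has 1 to 5 rows; each row shifts and turns the commanded pose from where the row before left it, along the tool's axes as they then stand; what a row does not reach is not made up. A row lasts 1/8 s, in which the tool goes at most 62.5 mm and 10.7 degrees, less where a joint would pass 70% of its speed; a pose out of reach is approached as far as the arm can. A call with a gripper value outside its range is refused whole. The fingers move at their own pace and stop on an object; "force" is the grip in N (left out, the last holds). Time passes only in rows, so rows that do not move let the fingers close. It gives the time, the measured TCP pose, the force, the opening and the grip force at its end, in the units of the state.
- manip.get_obs(): the state, without advancing time (a new reading comes with each control period).
- imaging.get_image(name): name is "side" or "top" or "wrist"; returns a dict with "pixels" (420x560x3 uint8, red, green, blue), "vertical_fov" (degrees; the focal length in pixels is half the picture's height over the tangent of half this angle, whatever the lens; pixels are square), "cx", "cy" (the principal point, pixels), "origin" and "rotation" of the camera in the world. Camera axes: x right, y up, looking along -z (the intrinsics and any distortion apply to the point x, -y, -z); pixel columns grow to the right and rows downward; lengths in m; the calibration is good to about 2 mm. The wrist camera is an equidistant fisheye: a pixel r from the principal point sees the ray r / f radians off the axis. A picture is of the moment at which its call begins. There is no depth.
- workorder.sign_off(): hands the job in; it is judged then, once.
Trained networks look in a picture, given as the dict that the camera call returned (one of the last four; its "shot" number tells which), for a name from the list of things; names that differ only in an ending like _2 or _b are one class to them, and where a whole thing is asked for, a point or a joint stands for the part that bears it (a point fixed in the world has none). Each returns a list of dicts, best first, with "p" (0 to 1); they miss things now and then, are a little off and sometimes report something else, mostly with a low value. They report only what shows in the picture. A call takes as long as a camera call. They do not tell look-alikes from the thing itself.
- imaging.cut_out(picture, label): "mask" (420x560 bool, what is visible of it) and "extent" ([centre column, centre row, width, height] in pixels, round what is visible of it).
The state is a dict: "time": time; "joint_pos": joint angles; "qd": joint speeds; "tau": joint torques, N m; "tool_pos": TCP position; "ee_rot": TCP orientation; "wrist_force": force on the tool from outside, world axes, zero at the start; "moment": the same for the moment, N m; "gripper_width": finger opening in m; "grasp_force": force on a finger pad.
Only numpy, scipy, OpenCV 4.12 (cv2) and the standard library are available. Lean on these libraries where they do the work, as an engineer would, in place of code of your own. Each camera call takes 0.05 s, during which the arm holds its last target. There are 200 camera calls.

TASK

Take the white blade cassette out of the vegetable dicer and set it down gently, upright, in the draining tray so it can be washed. A hidden catch holds it: first turn the dicer's round knob slowly clockwise (seen from above) until you feel the catch drop into its notch; if the cassette does not come up freely, do not pull hard, go back to the knob. Leave everything else on the counter where it is.

Things in the scene. Friction and masses are not known exactly. Their poses are not given: they have to be found in the camera images.
- dicer: Low stainless vegetable dicer, fixed. Housing 210 (x) by 275 (y) mm, flat deck 92 mm above the counter. Origin on the counter; in its own axes the housing spans x -105 to 105, y -125 to 150; z up. A hump 40 mm wide, 32 mm high, runs along its +y end (y 105 to 145). The cassette sits with its centre at x 0, y 25; the round knob stands at x 0, y -85.
- knob_axis (a point): Point on the knob's vertical axis at grip height, 26 mm above the deck; fixed to the housing, does not turn with the knob. Plain black round knob, no mark, 50 mm across, 30 mm high (8 to 38 mm above the deck), on a collar 58 mm across, 7 mm high. Grip it across at any yaw. It turns endlessly both ways; drag about 0.07 N m.
- knob_foot (a point): Where the knob's axis meets the deck (fixed to the housing). Inside, a cam has ONE notch, met after 0.6 to 2.6 rad of clockwise turning (from above) from the start; it cannot be seen. From 0.35 rad before its middle the drag fades and the knob pulls itself on, up to 0.1 to 0.2 N m (the dip); past the middle it resists with up to 0.35 N m. Let go within 0.15 rad of the middle, it snaps there.
- well_floor (a point): Centre of the floor of the dicer's well, 40 mm above the counter; the cassette's underside rests here. Well 104 (x) by 74 (y) mm, about 2 mm clearance all round. A hidden catch in its -y wall enters the cassette's side and stops it after about 2 mm of lifting. The catch is drawn back only with the knob within about 0.1 rad of the notch's middle; 0.4 rad past it, it is fully out again.
- cassette: White plastic blade cassette, loose, 0.25 to 0.5 kg. Origin at the centre of its underside, z up. Block 100 (x) by 70 (y) mm, 0 to 52 mm high, inside the well; flange 124 by 92 mm, 52 to 58 mm high, just over the deck; on top an upright grip fin 60 (x) by 14 (y) mm, 58 to 94 mm high. In the well its axes are parallel to the dicer's.
- cassette_grip (a point): Centre of the grip fin, 80 mm above the cassette's underside (14 mm below the fin's top); x along the fin, y across its 14 mm, z up. Pinch it across y from above, and lift straight up at least 60 mm to clear the deck.
- tray: Shallow draining tray of bare aluminium, fixed, 190 (x) by 160 (y) mm, walls 26 mm high and 4 mm thick, floor 4 mm thick. Origin at the centre of its underside on the counter, z up.
- mug: Bystander: white mug with a side handle, 80 mm across, 92 mm high. Origin at the centre of its underside; to be left alone.
- bowl: Bystander: blue bowl, 124 mm across, 55 mm high. Origin at the centre of its underside; to be left alone.
- mill: Bystander: turned dark-wood pepper mill, 54 mm across, 150 mm high. Origin at the centre of its underside; to be left alone.
- jar: Bystander: glass jar with a steel cap, 70 mm across, 100 mm high. Origin at the centre of its underside; to be left alone.
- can: Bystander: tin, 74 mm across, 110 mm high. Origin at the centre of its underside; to be left alone.
- spoon: Bystander: wooden spoon lying flat, origin near its middle; to be left alone.
Things that resemble listed ones, but are neither listed nor needed, are in the scene too. Leave any green or red look-alike of the cassette alone.

How it is judged:
By the outcome, as a careful person would: the job done as asked, in the order asked, and still so for the second after the job is handed in, with the robot touching nothing.
It also fails if it takes over 72 s, if anything falls off the work surface, if the arm or the gripper's body presses on something with over 40 N, if the wrist force passes 120 N, or if a joint passes its speed limit or range.

## Working session

There is one attempt and no reset: what is moved stays moved. The work goes in short steps, Python scripts to look and compute and a tool call to move; the robot and the scene stay as the last step left them, time stands still between calls to the robot, and variables do not carry over. Pictures are saved under pics/ and viewed, at most 10 in all, crops included, and the job is handed in when it is done.

Besides the shell and the picture viewer there is one more tool, called by a JSON object that holds its "name" and its "arguments", one argument or row to a line. servo_tool: Moves the arm, as the interface text tells. Its arguments: {"type":"object","properties":{"moves":{"type":"array","items":{"type":"array","items":{"type":"number"}}},"force":{"type":"number"}},"required":["moves"]}

```bash
mkdir -p pics; cat > h.py <<'E'
import numpy as np, cv2
from cell import manip, imaging, workorder
def ray(im,u,v):
    H=im["pixels"].shape[0]; f=H/2/np.tan(np.radians(im["vertical_fov"])/2)
    d=np.array([(u-im["cx"])/f,-(v-im["cy"])/f,-1.0])
    return np.array(im["origin"]),np.array(im["rotation"])@d
def onz(im,u,v,z):
    o,d=ray(im,u,v); return o+d*(z-o[2])/d[2]
def proj(im,P):
    H=im["pixels"].shape[0]; f=H/2/np.tan(np.radians(im["vertical_fov"])/2)
    c=np.array(im["rotation"]).T@(np.array(P)-im["origin"]); return np.array([im["cx"]-f*c[0]/c[2],im["cy"]+f*c[1]/c[2]])
E
python3 - <<'E'
from h import *
for n in("top","side"):
    im=imaging.get_image(n); print(n,{k:v for k,v in im.items() if k!="pixels"})
    cv2.imwrite(f"pics/{n}1.png",im["pixels"][:,:,::-1])
    for l in("dicer","cassette","tray","knob_axis","cassette_grip"):
        try:
            for r in imaging.cut_out(im,l)[:3]: print(l,r["p"],r["extent"],onz(im,*r["extent"][:2],0.1).round(3))
        except Exception as e: print(l,e)
print(manip.get_obs())
E
```

```text
top {'vertical_fov': 47.07246826365161, 'cx': 278.31697347986113, 'cy': 211.56465736603639, 'origin': array([1.99584847e-01, 1.62752219e-03, 1.78035146e+00]), 'rotation': array([ 1.11783443e+01, -7.28116564e-02, -8.96286531e+01]), 'shot': 1}
dicer invalid index to scalar variable.
cassette invalid index to scalar variable.
tray invalid index to scalar variable.
knob_axis invalid index to scalar variable.
cassette_grip invalid index to scalar variable.
side {'vertical_fov': 47.41125386028006, 'cx': 281.46238008863963, 'cy': 211.09626625691212, 'origin': array([-0.31386987,  0.828388  ,  0.8494128 ]), 'rotation': array([  57.48551039,    1.40291427, -134.18359371]), 'shot': 2}
dicer invalid index to scalar variable.
cassette invalid index to scalar variable.
tray invalid index to scalar variable.
knob_axis invalid index to scalar variable.
cassette_grip invalid index to scalar variable.
{'time': 0.6, 'joint_pos': array([-7.20437538e+01,  2.02242640e+01,  9.35855041e+01,  5.83083684e-04,
        6.61881182e+01, -1.37890039e-01]), 'qd': array([ 0.04399608,  0.0186525 ,  0.02232901, -0.12091566, -0.01549114,
        0.06569933]), 'tau': array([ 9.82099846e-04, -6.04864025e+01, -3.42309272e+01,  1.66580298e-04,
        1.26357845e-03,  6.62705730e-06]), 'tool_pos': array([ 0.19411315, -0.59410418,  0.40470411]), 'ee_rot': array([ 1.79997885e+02, -5.28369257e-04,  1.80939008e+01]), 'wrist_force': array([ 0.21691271,  0.44361737, -0.19991497]), 'moment': array([ 0.00268542,  0.01127412, -0.00514963]), 'grasp_force': 0.0, 'gripper_width': 0.08539145526407592}
```

View pics/top1.png

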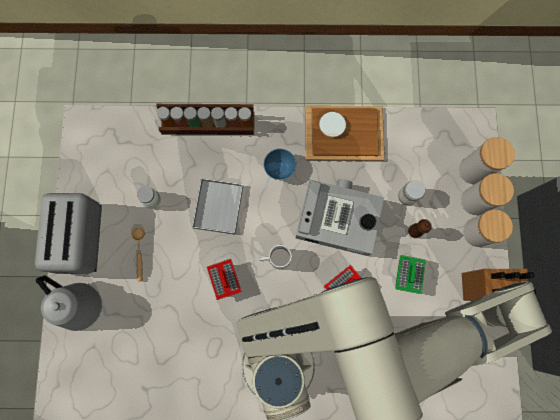

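View pics/side1.png

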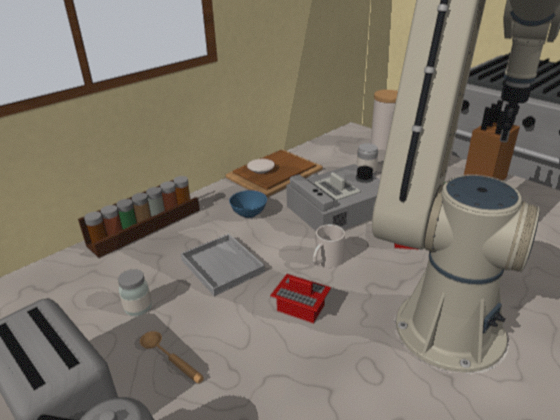

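The top view shows the dicer around (340,217), with the white cassette at (337,214) and the knob at (368,222). The tray is at (219,207), and red and green look-alikes are at (224,280), (342,280) and (410,274). The side view agrees with this. The camera rotation is given as rpy in degrees, so I'll fix the helper.

```bash
sed -i 's/np.array(im\["rotation"\])/Rm(im)/' h.py; cat >> h.py <<'E'
from scipy.spatial.transform import Rotation as R
def Rm(im):
    r=np.array(im["rotation"]); return r if r.shape==(3,3) else R.from_euler("xyz",r,degrees=True).as_matrix()
E
python3 - <<'E'
from h import *
for n in("top","side"):
    im=imaging.get_image(n); print(n, proj(im,[0,0,0]))
    zz={"dicer":.092,"cassette":.098,"tray":.026,"knob_axis":.13,"mug":.09,"jar":.1,"mill":.15,"bowl":.055}
    for l in zz:
        for r in imaging.cut_out(im,l)[:4]:
            m=r["mask"].astype(np.uint8); c,_=cv2.findContours(m,0,2)
            rc=cv2.minAreaRect(max(c,key=cv2.contourArea)); b=cv2.boxPoints(rc)
            M=cv2.moments(m,True); cen=(M["m10"]/M["m00"],M["m01"]/M["m00"])
            print(l,round(r["p"],2),np.round(r["extent"]),onz(im,*cen,zz[l])[:2].round(3),end=" ")
            if n=="top" and l in("dicer","cassette","tray"):
                print([onz(im,*p,zz[l])[:2].round(3).tolist() for p in b],end="")
            print()
    if n=="top":
        crop=cv2.resize(im["pixels"][165:265,185:395],None,fx=3.8,fy=3.8,interpolation=cv2.INTER_CUBIC); cv2.imwrite("pics/crop.png",crop[:,:,::-1])
E
```

```text
top [277.77255072 364.27416422]
dicer 0.62 [339. 219.  88.  73.] [ 0.515 -0.221] [[0.44, -0.055], [0.689, -0.116], [0.619, -0.392], [0.374, -0.324]]
cassette 0.94 [224. 279.  33.  39.] [0.294 0.189] [[0.335, 0.25], [0.363, 0.167], [0.252, 0.127], [0.224, 0.209]]
cassette 0.68 [412. 273.  25.  39.] [ 0.314 -0.458] [[0.261, -0.401], [0.381, -0.423], [0.369, -0.514], [0.249, -0.491]]
cassette 0.67 [339. 216.  35.  36.] [ 0.522 -0.206] [[0.472, -0.147], [0.594, -0.175], [0.574, -0.266], [0.452, -0.237]]
cassette 0.62 [339. 216.  92.  82.] [ 0.513 -0.218] [[0.435, -0.053], [0.686, -0.113], [0.618, -0.389], [0.371, -0.322]]
knob_axis 0.83 [339. 216.  88.  82.] [ 0.507 -0.215] 
mug 0.66 [277. 258.  35.  28.] [ 0.372 -0.001] 
mug 0.43 [219. 206.  49.  52.] [0.553 0.22 ] 
jar 0.62 [150. 198.  23.  23.] [0.583 0.465] 
jar 0.58 [421. 230.  22.  18.] [ 0.477 -0.497] 
mill 0.74 [420. 229.  26.  20.] [ 0.467 -0.482] 
bowl 0.56 [280. 165.  32.  31.] [ 0.722 -0.002] 
side [449.33101322 328.52349774]
dicer 0.66 [333. 198. 101.  69.] [ 0.489 -0.15 ] 
cassette 0.84 [300. 299.  56.  50.] [0.251 0.246] 
cassette 0.67 [338. 186.  45.  28.] [ 0.52  -0.203] 
cassette 0.49 [402. 249.  16.   3.] [ 0.197 -0.075] 
tray 0.91 [221. 266.  87.  63.] [0.551 0.243] 
tray 0.41 [336. 188.  46.  29.] [ 0.599 -0.297] 
knob_axis 0.89 [333. 200.  97.  66.] [ 0.446 -0.099] 
mug 0.59 [329. 249.  26.  44.] [0.339 0.045] 
mug 0.33 [367. 162.  17.  31.] [ 0.594 -0.459] 
jar 0.63 [136. 294.  33.  47.] [0.538 0.504] 
mill 0.66 [170. 359.  62.  52.] [0.274 0.568] 
bowl 0.94 [249. 207.  41.  25.] [0.703 0.015]
```

View pics/crop.png

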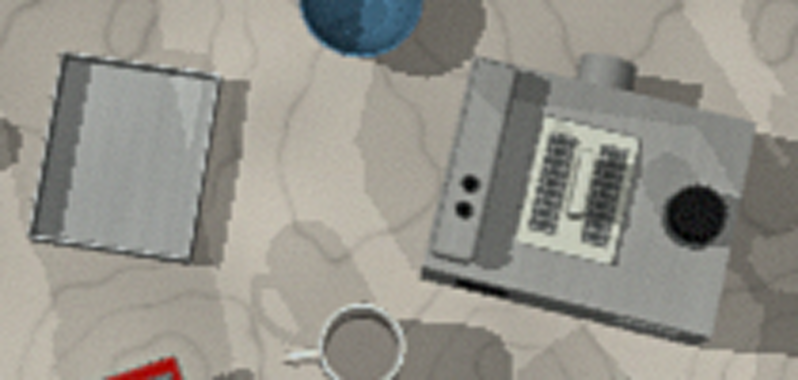

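The crop shows the tray with corners at crop (65,57), (217,75), (190,262) and (33,238). The black knob is centred at crop (695,215), and the cassette flange is a quad with its fin near (578,185).

```bash
python3 - <<'E'
from h import *
im=imaging.get_image("top"); p=im["pixels"]
up=lambda x,y:(185+(x+.5)/3.8-.5,165+(y+.5)/3.8-.5)
t=[onz(im,*up(*c),.026)[:2] for c in((65,57),(217,75),(190,262),(33,238))]
print("tray",np.mean(t,0).round(4),[x.round(3).tolist() for x in t])
m=(p[208:238,352:385].max(2)<45); v,u=np.nonzero(m); print("knob",m.sum(),onz(im,u.mean()+352,v.mean()+208,.13).round(4),u.ptp() if hasattr(u,'ptp') else np.ptp(u),np.ptp(v))
s=imaging.get_image("side"); q=s["pixels"]
for P in([.498,-.313,.13],[.523,-.206,.134],[.523,-.206,.098]): print(proj(s,P).round(1),proj(im,P).round(1))
m=(q[160:185,350:380].max(2)<40); v,u=np.nonzero(m); print("knob side",m.sum(),u.mean()+350,v.mean()+160)
w=imaging.get_image("wrist"); print({k:v for k,v in w.items() if k!="pixels"})
E
```

```text
tray [0.566  0.2265] [[0.667, 0.29], [0.649, 0.14], [0.463, 0.162], [0.485, 0.314]]
knob 173 [ 0.4937 -0.3096  0.13  ] 14 14
[365.1 168. ] [368.7 220. ]
[337.7 175.9] [338.  212.5]
[337.3 185.9] [336.7 214.4]
knob side 168 364.3988095238095 172.88690476190476
{'vertical_fov': 65.70646984690485, 'cx': 279.7522178633465, 'cy': 202.2646856281591, 'origin': array([ 0.27154107, -0.56939888,  0.37411511]), 'rotation': array([-1.86024558e+01, -4.62268354e-03, -7.18407405e+01]), 'shot': 7}
```

{"name": "servo_tool", "arguments": {
  "moves": [
    [8.54,3.76,-1.74,0,0,0,0],
    [8.54,3.76,-1.74,0,0,0,0],
    [8.54,3.76,-1.74,0,0,0,0],
    [8.54,3.76,-1.74,0,0,0,0],
    [8.54,3.76,-1.74,0,0,0,0]
  ],
  "force": 60
}}

```text
time: 2.28
tool_pos: [0.3467, -0.452, 0.4048]
ee_rot: [180.0, -0.0, 18.1]
wrist_force: [0.5, 0.1, -0.4]
gripper_width: 0.0851
grasp_force: 0.0
```

{"name": "servo_tool", "arguments": {
  "moves": [
    [8.54,3.76,-1.74,0,0,0,0],
    [8.54,3.76,-1.74,0,0,0,0],
    [8.54,3.76,-1.74,0,0,0,0],
    [8.54,3.76,-1.74,0,0,0,0],
    [8.54,2.2,-1,0,0,0,0]
  ]
}}

```text
time: 2.9
tool_pos: [0.4862, -0.3224, 0.4048]
ee_rot: [180.0, -0.0, 18.2]
wrist_force: [0.5, 0.3, 0.1]
gripper_width: 0.0855
grasp_force: 0.0
```

{"name": "servo_tool", "arguments": {
  "moves": [
    [8.54,0,0,0,0,0,-10.2],
    [8.54,0,0,0,0,0,-10.2],
    [8.54,0,0,0,0,0,-10.2],
    [8.54,0,0,0,0,0,-10.2],
    [8.54,0,0,0,0,0,-10.2]
  ]
}}

```text
time: 3.52
tool_pos: [0.485, -0.3238, 0.4047]
ee_rot: [180.0, 0.0, 69.4]
wrist_force: [-1.2, 0.2, 0.0]
gripper_width: 0.0854
grasp_force: 0.0
```

```bash
cat >> h.py <<'E'
def projw(w,P):
    H=w["pixels"].shape[0]; f=H/2/np.tan(np.radians(w["vertical_fov"])/2)
    c=Rm(w).T@(np.array(P)-w["origin"]); d=np.array([c[0],-c[1],-c[2]]); th=np.arctan2(np.hypot(d[0],d[1]),d[2])
    return np.array([w["cx"],w["cy"]])+f*th*d[:2]/np.hypot(d[0],d[1])
E
python3 - <<'E'
from h import *
w=imaging.get_image("wrist"); o=manip.get_obs(); print(o["tool_pos"],o["ee_rot"],o["time"])
a=w["pixels"].copy()
for P in([.497,-.312,.13],[.523,-.206,.134],[.523,-.206,.098]):
    u=projw(w,P); print(P,u); cv2.drawMarker(a,tuple(int(round(x)) for x in u),(255,0,0),0,12)
cv2.imwrite("pics/w1.png",a[:,:,::-1])
E
```

```text
[ 0.48494349 -0.32379138  0.40474923] [1.79993038e+02 4.14720447e-04 6.99248106e+01] 3.575
[0.497, -0.312, 0.13] [289.15366398 182.36109062]
[0.523, -0.206, 0.134] [272.15437179  39.69909963]
[0.523, -0.206, 0.098] [273.14718969  47.00016028]
```

View pics/w1.png

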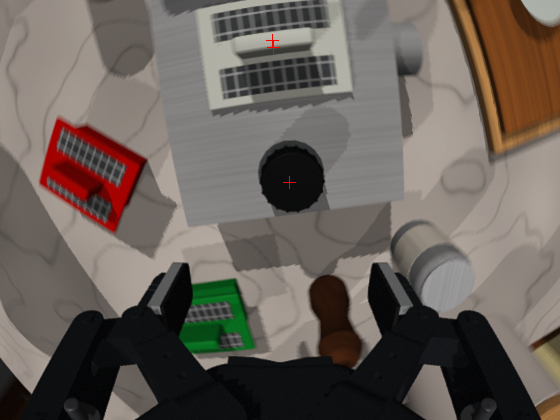

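The wrist view shows the knob at (291,176) and the fin near (272,40). My predicted marks are within a few pixels, so I'll refine with a circle and model fit.

```bash
python3 - <<'E'
from h import *
from scipy.optimize import least_squares, minimize
w=imaging.get_image("wrist"); p=w["pixels"]
m=np.zeros(p.shape[:2],np.uint8); m[130:225,245:340]=(p[130:225,245:340].max(2)<50)
n,l,s,c=cv2.connectedComponentsWithStats(m); i=1+np.argmax(s[1:,4]); k=l==i; print(s[i],c[i])
# silhouette of cylinder: hull of the rims
a=np.linspace(0,2*np.pi,60)
def sil(x,y):
    P=[projw(w,[x+.025*np.cos(t),y+.025*np.sin(t),z]) for z in(.1,.13) for t in a]
    h=cv2.convexHull(np.float32(P)); r=np.zeros(p.shape[:2],np.uint8)
    cv2.fillConvexPoly(r,np.int32(np.round(h*16)),1,shift=4); return r>0
best=min(((sil(x,y)^k).sum(),x,y) for x in np.arange(.491,.504,.001) for y in np.arange(-.318,-.304,.001)); print(best,k.sum())
# cassette
for r in imaging.cut_out(w,"cassette")[:4]:
    print(r["p"],r["extent"])
    if r["extent"][1]<120 and 200<r["extent"][0]<340:
        M=r["mask"].astype(np.uint8); C,_=cv2.findContours(M,0,2); b=cv2.boxPoints(cv2.minAreaRect(max(C,key=cv2.contourArea))); print(b.round())
H=420;f=H/2/np.tan(np.radians(w["vertical_fov"])/2)
def back(u,v,z):
    d=np.array([u-w["cx"],v-w["cy"]]);r=np.hypot(*d);t=r/f;c=np.r_[np.sin(t)*d/r,np.cos(t)]
    e=Rm(w)@np.array([c[0],-c[1],-c[2]]);o=np.array(w["origin"]);return (o+e*(z-o[2])/e[2]).round(4)
for q in((210,109),(353,93),(196,10)): print("flange corner",back(*q,.098))
for q in((234,55),(314,49),(313,31)): print("fin",back(*q,.134))
E
```

```text
[ 260  142   65   71 3482] [292.07466973 177.66542217]
(np.int64(166), np.float64(0.5), np.float64(-0.312)) 3482
0.73 [91.3, 170.4, 105.5, 119.7]
0.66 [215.7, 315.6, 71.4, 78.7]
0.65 [276.1, 53.6, 152.4, 107.2]
[[198.   5.]
 [344. -11.]
 [356.  93.]
 [209. 109.]]
flange corner [ 0.4536 -0.2359  0.098 ]
flange corner [ 0.5724 -0.2643  0.098 ]
flange corner [ 0.4729 -0.1489  0.098 ]
fin [ 0.4923 -0.2064  0.134 ]
fin [ 0.5481 -0.2223  0.134 ]
fin [ 0.5521 -0.2091  0.134 ]
```

{"name": "servo_tool", "arguments": {
  "moves": [
    [8.54,1.61,0.91,0,0,0,0],
    [8.54,0,0,0,0,0,-10],
    [8.54,0,0,0,0,0,-10],
    [8.54,0,0,0,0,0,-10],
    [8.54,0,0,3,0,0,0]
  ]
}}

```text
time: 4.3
tool_pos: [0.5009, -0.3118, 0.3765]
ee_rot: [179.8, 0.2, 99.1]
wrist_force: [0.2, -0.7, -0.7]
gripper_width: 0.0855
grasp_force: 0.0
```

{"name": "servo_tool", "arguments": {
  "moves": [
    [8.54,0,0,3,0,0,0],
    [8.54,0,0,3,0,0,0],
    [8.54,0,0,0,0,0,0]
  ]
}}

```text
time: 4.68
tool_pos: [0.4992, -0.3109, 0.3127]
ee_rot: [-179.8, -0.2, 99.0]
wrist_force: [0.1, -0.3, 0.2]
gripper_width: 0.085
grasp_force: 0.0
```

{"name": "servo_tool", "arguments": {
  "moves": [
    [8.54,0,0,2,0,0,0],
    [8.54,0,0,1.9,0,0,0],
    [6.5,0,0,0,0,0,0],
    [5.5,0,0,0,0,0,0],
    [5.2,0,0,0,0,0,0]
  ]
}}

```text
time: 5.3
tool_pos: [0.4995, -0.3122, 0.2765]
ee_rot: [179.9, 0.0, 99.1]
wrist_force: [-0.2, -0.6, -0.5]
gripper_width: 0.0517
grasp_force: 0.0
```

{"name": "servo_tool", "arguments": {
  "moves": [
    [4.0,0,0,0,0,0,0],
    [4.0,0,0,0,0,0,0],
    [4.0,0,0,0,0,0,0]
  ]
}}

```text
time: 5.68
tool_pos: [0.4995, -0.3122, 0.2769]
ee_rot: [179.9, 0.1, 99.1]
wrist_force: [-0.7, 1.1, 5.2]
gripper_width: 0.0484
grasp_force: 61.1
```

```bash
cat > s.py <<'E'
from cell import manip
import numpy as np
np.set_printoptions(precision=3,suppress=True)
o=manip.get_obs()
for k in("time","tool_pos","ee_rot","wrist_force","moment","gripper_width","grasp_force","joint_pos"): print(k,o[k])
E
python3 s.py
```

```text
time 5.675
tool_pos [ 0.499 -0.312  0.277]
ee_rot [179.933   0.054  99.08 ]
wrist_force [-0.739  1.149  5.22 ]
moment [0.204 0.274 0.024]
gripper_width 0.048444030215907215
grasp_force 61.11747622489929
joint_pos [-32.154  25.578 104.035   0.005  50.302 -41.237]
```

{"name": "servo_tool", "arguments": {
  "moves": [
    [4.0,0,0,0,0,0,3],
    [4.0,0,0,0,0,0,3],
    [4.0,0,0,0,0,0,3]
  ]
}}

```text
time: 6.05
tool_pos: [0.4995, -0.3122, 0.2769]
ee_rot: [179.9, 0.0, 90.0]
wrist_force: [-1.5, 1.8, 4.6]
gripper_width: 0.0483
grasp_force: 61.1
```

```bash
python3 s.py
```

```text
time 6.05
tool_pos [ 0.499 -0.312  0.277]
ee_rot [179.926   0.045  89.99 ]
wrist_force [-1.535  1.829  4.623]
moment [0.166 0.238 0.071]
gripper_width 0.04825118019436724
grasp_force 61.10758066177368
joint_pos [-32.156  25.576 104.036   0.002  50.302 -32.147]
```

{"name": "servo_tool", "arguments": {
  "moves": [
    [4.0,0,0,0,0,0,3],
    [4.0,0,0,0,0,0,3],
    [4.0,0,0,0,0,0,2]
  ]
}}

```text
time: 6.42
tool_pos: [0.4995, -0.3122, 0.2769]
ee_rot: [179.9, 0.0, 82.0]
wrist_force: [-1.6, 1.1, 5.7]
gripper_width: 0.0484
grasp_force: 61.1
```

```bash
sed -i '/^for/d' s.py; echo 'print(o["time"],o["ee_rot"][2],"Mz",o["moment"][2],"F",o["wrist_force"],o["joint_pos"][5])'>>s.py; python3 s.py
```

```text
6.425 82.00932995542713 Mz 0.06982228431027632 F [-1.622  1.149  5.739] -24.165052828711794
```

{"name": "servo_tool", "arguments": {
  "moves": [
    [4.0,0,0,0,0,0,3],
    [4.0,0,0,0,0,0,3],
    [4.0,0,0,0,0,0,2]
  ]
}}

```text
time: 6.8
tool_pos: [0.4995, -0.3122, 0.2769]
ee_rot: [179.9, 0.0, 74.0]
wrist_force: [-1.2, 0.8, 5.6]
gripper_width: 0.0484
grasp_force: 61.1
```

```bash
python3 s.py
```

```text
6.8 74.00659106383364 Mz 0.013981130195998448 F [-1.2    0.762  5.557] -16.162792864746844
```

The drag is fading, so I'm entering the dip. I'll take small steps from here.

{"name": "servo_tool", "arguments": {
  "moves": [
    [4.0,0,0,0,0,0,2],
    [4.0,0,0,0,0,0,1]
  ]
}}

```text
time: 7.05
tool_pos: [0.4995, -0.3122, 0.2769]
ee_rot: [179.9, 0.0, 71.0]
wrist_force: [-0.7, 1.2, 4.9]
gripper_width: 0.0485
grasp_force: 61.1
```

```bash
python3 s.py
```

```text
7.05 71.04236079739475 Mz 0.054170587585265724 F [-0.66   1.157  4.867] -13.198160770694072
```

{"name": "servo_tool", "arguments": {
  "moves": [
    [4.0,0,0,0,0,0,2],
    [4.0,0,0,0,0,0,1]
  ]
}}

```text
time: 7.3
tool_pos: [0.4995, -0.3122, 0.2769]
ee_rot: [179.9, 0.0, 68.0]
wrist_force: [-1.3, 1.1, 5.3]
gripper_width: 0.0485
grasp_force: 61.1
```

```bash
python3 s.py
```

```text
7.3 68.03943076689087 Mz 0.052468634919010604 F [-1.345  1.118  5.341] -10.197076647224973
```

{"name": "servo_tool", "arguments": {
  "moves": [
    [4.0,0,0,0,0,0,2],
    [4.0,0,0,0,0,0,2]
  ]
}}

```text
time: 7.55
tool_pos: [0.4995, -0.3122, 0.2769]
ee_rot: [179.9, 0.0, 64.0]
wrist_force: [-0.6, 0.8, 6.0]
gripper_width: 0.0484
grasp_force: 61.1
```

```bash
python3 s.py
```

```text
7.55 64.02399492246367 Mz 0.049914655362526775 F [-0.621  0.785  6.046] -6.180848283101182
```

{"name": "servo_tool", "arguments": {
  "moves": [
    [4.0,0,0,0,0,0,2],
    [4.0,0,0,0,0,0,2]
  ]
}}

```text
time: 7.8
tool_pos: [0.4995, -0.3122, 0.2769]
ee_rot: [179.9, 0.0, 60.0]
wrist_force: [-1.0, 0.4, 5.3]
gripper_width: 0.0484
grasp_force: 61.0
```

```bash
python3 s.py
```

```text
7.8 60.02601115800611 Mz 0.03975802000100517 F [-0.987  0.354  5.265] -2.179292709651173
```

{"name": "servo_tool", "arguments": {
  "moves": [
    [4.0,0,0,0,0,0,2],
    [4.0,0,0,0,0,0,2]
  ]
}}

```text
time: 8.05
tool_pos: [0.4995, -0.3122, 0.2769]
ee_rot: [179.9, -0.0, 56.0]
wrist_force: [-0.6, 1.3, 5.3]
gripper_width: 0.0483
grasp_force: 61.0
```

```bash
python3 s.py
```

```text
8.05 56.023801392725176 Mz 0.05178712828938406 F [-0.621  1.332  5.279] 1.8215405684283106
```

{"name": "servo_tool", "arguments": {
  "moves": [
    [4.0,0,0,0,0,0,2],
    [4.0,0,0,0,0,0,2],
    [4.0,0,0,0,0,0,2]
  ]
}}

```text
time: 8.43
tool_pos: [0.4995, -0.3122, 0.2769]
ee_rot: [179.9, -0.0, 50.0]
wrist_force: [-1.1, 0.9, 4.7]
gripper_width: 0.0483
grasp_force: 61.0
```

```bash
python3 s.py
```

```text
8.425 50.018093621354 Mz 0.03565150256464066 F [-1.08   0.909  4.713] 7.824293748655072
```

{"name": "servo_tool", "arguments": {
  "moves": [
    [4.0,0,0,0,0,0,2],
    [4.0,0,0,0,0,0,2],
    [4.0,0,0,0,0,0,2]
  ]
}}

```text
time: 8.8
tool_pos: [0.4995, -0.3122, 0.2769]
ee_rot: [179.9, -0.0, 44.0]
wrist_force: [-0.9, 0.3, 5.2]
gripper_width: 0.0482
grasp_force: 60.9
```

```bash
python3 s.py
```

```text
8.8 44.016612180804785 Mz -0.062124105251025706 F [-0.936  0.327  5.228] 13.824863051090475
```

{"name": "servo_tool", "arguments": {
  "moves": [
    [4.0,0,0,0,0,0,2],
    [4.0,0,0,0,0,0,2]
  ]
}}

```text
time: 9.05
tool_pos: [0.4995, -0.3122, 0.2769]
ee_rot: [179.9, -0.0, 40.0]
wrist_force: [-1.0, 1.2, 4.3]
gripper_width: 0.0485
grasp_force: 60.9
```

```bash
python3 s.py
```

```text
9.05 40.011325821992315 Mz -0.014781495051412656 F [-0.997  1.177  4.345] 17.829059300778983
```

{"name": "servo_tool", "arguments": {
  "moves": [
    [4.0,0,0,0,0,0,2]
  ]
}}

```text
time: 9.18
tool_pos: [0.4995, -0.3122, 0.2769]
ee_rot: [179.9, -0.0, 38.0]
wrist_force: [-1.3, 0.2, 4.9]
gripper_width: 0.0486
grasp_force: 60.9
```

```bash
python3 s.py
```

```text
9.175 38.011121647907736 Mz -0.021766286849069602 F [-1.321  0.2    4.927] 19.828528275338414
```

{"name": "servo_tool", "arguments": {
  "moves": [
    [4.0,0,0,0,0,0,2]
  ]
}}

```text
time: 9.3
tool_pos: [0.4995, -0.3122, 0.2769]
ee_rot: [179.9, -0.0, 36.0]
wrist_force: [-0.1, 0.8, 4.9]
gripper_width: 0.048
grasp_force: 60.9
```

```bash
python3 s.py
```

```text
9.3 36.01231965193751 Mz -0.03748508133495676 F [-0.088  0.825  4.933] 21.82924458102034
```

{"name": "servo_tool", "arguments": {
  "moves": [
    [4.0,0,0,0,0,0,2]
  ]
}}

```text
time: 9.43
tool_pos: [0.4995, -0.3122, 0.2769]
ee_rot: [179.9, -0.0, 34.0]
wrist_force: [-0.8, 1.8, 5.2]
gripper_width: 0.0485
grasp_force: 60.9
```

```bash
python3 s.py
```

```text
9.425 34.009666320522015 Mz 0.00444073469799507 F [-0.77   1.813  5.239] 23.829889735077604
```

{"name": "servo_tool", "arguments": {
  "moves": [
    [4.0,0,0,0,0,0,2]
  ]
}}

```text
time: 9.55
tool_pos: [0.4995, -0.3122, 0.2769]
ee_rot: [179.9, -0.0, 32.0]
wrist_force: [-0.7, 1.0, 5.4]
gripper_width: 0.0486
grasp_force: 61.0
```

```bash
python3 s.py
```

```text
9.55 32.03697741184063 Mz 0.34662637480527925 F [-0.737  1.026  5.433] 25.811001652592278
```

{"name": "servo_tool", "arguments": {
  "moves": [
    [4.0,0,0,0,0,0,2]
  ]
}}

```text
time: 9.68
tool_pos: [0.4996, -0.3122, 0.2769]
ee_rot: [179.9, -0.0, 30.0]
wrist_force: [-1.1, 0.7, 4.9]
gripper_width: 0.048
grasp_force: 60.9
```

```bash
python3 s.py
```

```text
9.675 30.049487819179067 Mz 0.30314584422954255 F [-1.057  0.663  4.928] 27.802029313875288
```

The drag rises steeply past about 33.5° yaw, which marks the middle of the notch. I'll turn back about 3.5° and let the knob snap there.

{"name": "servo_tool", "arguments": {
  "moves": [
    [4.0,0,0,0,0,0,-2],
    [4.0,0,0,0,0,0,-1.5]
  ]
}}

```text
time: 9.93
tool_pos: [0.4995, -0.3122, 0.2769]
ee_rot: [179.9, -0.0, 33.6]
wrist_force: [-1.0, 1.2, 4.8]
gripper_width: 0.0486
grasp_force: 60.9
```

```bash
python3 s.py
```

```text
9.925 33.63838943688069 Mz -0.07878075964351322 F [-0.965  1.207  4.836] 24.205792526708688
```

{"name": "servo_tool", "arguments": {
  "moves": [
    [5.2,0,0,0,0,0,0],
    [7,0,0,0,0,0,0],
    [8.54,0,0,0,0,0,0],
    [8.54,0,0,0,0,0,0]
  ]
}}

```text
time: 10.42
tool_pos: [0.4992, -0.312, 0.2756]
ee_rot: [-180.0, 0.0, 33.6]
wrist_force: [0.3, 0.7, 0.9]
gripper_width: 0.0852
grasp_force: 0.0
```

{"name": "servo_tool", "arguments": {
  "moves": [
    [8.54,0,0,-2,0,0,0],
    [8.54,0,0,-4,0,0,0],
    [8.54,0,0,-4,0,0,0],
    [8.54,0,0,0,0,0,0]
  ]
}}

```text
time: 10.92
tool_pos: [0.5001, -0.3126, 0.379]
ee_rot: [179.7, -0.1, 33.6]
wrist_force: [-0.5, 0.3, -1.2]
gripper_width: 0.0856
grasp_force: 0.0
```

```bash
python3 s.py
```

```text
10.925 33.58995029071765 Mz 0.06818383155892516 F [-0.46   0.277 -1.152] 24.259066074123584
```

{"name": "servo_tool", "arguments": {
  "moves": [
    [8.54,3.9,-3.77,0,0,0,0],
    [8.54,3.9,-3.76,0,0,0,0],
    [8.54,0,0,0,0,0,9.4],
    [8.54,0,0,0,0,0,9.4],
    [8.54,0,0,0,0,0,9.4]
  ]
}}

```text
time: 11.55
tool_pos: [0.5223, -0.2057, 0.3746]
ee_rot: [-180.0, 0.1, 5.1]
wrist_force: [0.3, 0.1, -0.2]
gripper_width: 0.0853
grasp_force: 0.0
```

{"name": "servo_tool", "arguments": {
  "moves": [
    [8.54,0,0,0,0,0,9.4],
    [8.54,0,0,0,0,0,9.4],
    [6,0,0,2,0,0,0],
    [6,0,0,2,0,0,0],
    [6,0,0,0,0,0,0]
  ]
}}

```text
time: 12.18
tool_pos: [0.5216, -0.2058, 0.3336]
ee_rot: [-180.0, 0.2, -13.4]
wrist_force: [1.3, 1.6, -0.7]
gripper_width: 0.06
grasp_force: 0.0
```

```bash
python3 s.py; python3 - <<'E'
from h import *
w=imaging.get_image("wrist"); o=manip.get_obs(); print(o["tool_pos"],o["ee_rot"])
a=w["pixels"].copy()
x=np.array([.973,-.229,0]);y=np.array([.229,.973,0]);c=np.array([.523,-.206,.134])
for i,j in((1,1),(1,-1),(-1,-1),(-1,1)):
    u=projw(w,c+i*.03*x+j*.007*y); cv2.drawMarker(a,tuple(int(round(t)) for t in u),(255,0,0),0,8)
    u=projw(w,c+i*.062*x+j*.046*y-[0,0,.036]); cv2.drawMarker(a,tuple(int(round(t)) for t in u),(0,0,255),0,8)
cv2.imwrite("pics/w2.png",a[:,:,::-1])
E
```

```text
12.175 -13.408526069176865 Mz -0.03589598714100763 F [ 1.26   1.607 -0.709] 81.72678815836778
[ 0.52210814 -0.20599637  0.33473062] [-1.79980467e+02  1.35336740e-01 -1.34091638e+01]
```

View pics/w2.png

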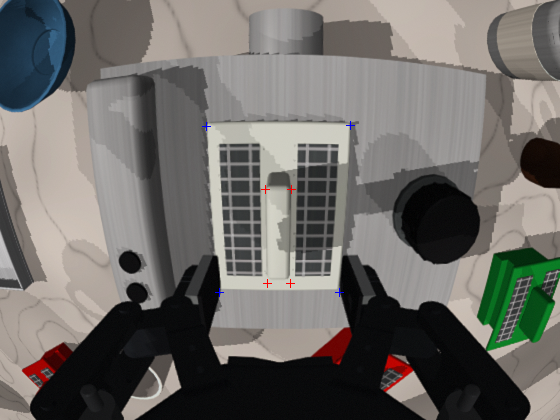

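The wrist view shows the fin between columns 266 and 290, aligned with the predicted marks and centred between the fingers. I'll descend and grip.

{"name": "servo_tool", "arguments": {
  "moves": [
    [6,0,0,3,0,0,0],
    [5,0.1,0,2.5,0,0,0],
    [3,0,0,0,0,0,0],
    [2,0,0,0,0,0,0],
    [2,0,0,0,0,0,0]
  ]
}}

```text
time: 12.85
tool_pos: [0.5239, -0.2065, 0.282]
ee_rot: [180.0, -0.1, -13.4]
wrist_force: [0.8, -0.1, 0.2]
gripper_width: 0.0202
grasp_force: 0.0
```

{"name": "servo_tool", "arguments": {
  "moves": [
    [0.8,0,0,0,0,0,0],
    [0.8,0,0,0,0,0,0],
    [0.8,0,0,0,0,0,0]
  ],
  "force": 50
}}

```text
time: 13.22
tool_pos: [0.524, -0.2064, 0.2821]
ee_rot: [-180.0, -0.1, -13.4]
wrist_force: [-1.1, 2.3, 6.4]
gripper_width: 0.0132
grasp_force: 50.2
```

```bash
python3 s.py
```

```text
13.225 -13.415468561808954 Mz 0.018560265982141444 F [-1.053  2.322  6.426] 81.7407509318635
```

{"name": "servo_tool", "arguments": {
  "moves": [
    [0.8,0,0,-0.1,0,0,0],
    [0.8,0,0,-0.1,0,0,0],
    [0.8,0,0,-0.1,0,0,0],
    [0.8,0,0,0,0,0,0]
  ]
}}

```text
time: 13.72
tool_pos: [0.5234, -0.2064, 0.2836]
ee_rot: [-180.0, 0.0, -13.4]
wrist_force: [-0.5, -0.0, -4.5]
gripper_width: 0.0128
grasp_force: 48.7
```

{"name": "servo_tool", "arguments": {
  "moves": [
    [0.8,0,0,-0.1,0,0,0],
    [0.8,0,0,0,0,0,0]
  ]
}}

```text
time: 13.98
tool_pos: [0.5235, -0.2064, 0.2847]
ee_rot: [-180.0, -0.0, -13.4]
wrist_force: [0.4, -0.2, -3.4]
gripper_width: 0.0127
grasp_force: 48.7
```

{"name": "servo_tool", "arguments": {
  "moves": [
    [0.8,0,0,-0.1,0,0,0],
    [0.8,0,0,-0.1,0,0,0],
    [0.8,0,0,-0.1,0,0,0],
    [0.8,0,0,0,0,0,0]
  ]
}}

```text
time: 14.48
tool_pos: [0.5235, -0.2064, 0.2878]
ee_rot: [180.0, -0.0, -13.4]
wrist_force: [1.1, 0.3, -5.6]
gripper_width: 0.013
grasp_force: 48.7
```

{"name": "servo_tool", "arguments": {
  "moves": [
    [0.8,0,0,-0.3,0,0,0],
    [0.8,0,0,0,0,0,0]
  ]
}}

```text
time: 14.72
tool_pos: [0.5236, -0.2064, 0.291]
ee_rot: [180.0, -0.0, -13.4]
wrist_force: [-0.3, -0.3, -4.4]
gripper_width: 0.0133
grasp_force: 48.7
```

{"name": "servo_tool", "arguments": {
  "moves": [
    [0.8,0,0,-1,0,0,0],
    [0.8,0,0,-2.5,0,0,0],
    [0.8,0,0,-2.5,0,0,0],
    [0.8,0,0,-2.5,0,0,0],
    [0.8,0,0,-2,0,0,0]
  ]
}}

```text
time: 15.35
tool_pos: [0.5235, -0.2064, 0.3975]
ee_rot: [180.0, -0.1, -13.4]
wrist_force: [-0.7, 0.6, -4.4]
gripper_width: 0.0131
grasp_force: 49.6
```

{"name": "servo_tool", "arguments": {
  "moves": [
    [0.8,-0.2,-1.5,0,0,0,0],
    [0.8,-0.4,-3,0,0,0,0],
    [0.8,-0.5,-3.5,0,0,0,0],
    [0.8,-0.5,-3.5,0,0,0,0],
    [0.8,-0.5,-3.5,0,0,0,0]
  ]
}}

```text
time: 15.98
tool_pos: [0.5373, -0.0536, 0.3949]
ee_rot: [-180.0, 0.1, -13.4]
wrist_force: [0.7, 0.1, -4.7]
gripper_width: 0.0132
grasp_force: 49.5
```

{"name": "servo_tool", "arguments": {
  "moves": [
    [0.8,-0.5,-3.5,0,0,0,0],
    [0.8,-0.5,-3.5,0,0,0,0],
    [0.8,-0.5,-3.5,0,0,0,0],
    [0.8,-0.5,-3.5,0,0,0,0],
    [0.8,-0.5,-3.5,0,0,0,0]
  ]
}}

```text
time: 16.6
tool_pos: [0.5533, 0.1223, 0.3948]
ee_rot: [180.0, 0.1, -13.4]
wrist_force: [1.3, 0.2, -4.2]
gripper_width: 0.0133
grasp_force: 49.5
```

{"name": "servo_tool", "arguments": {
  "moves": [
    [0.8,-0.5,-3.5,0,0,0,0],
    [0.8,-0.5,-3.5,0,0,0,0],
    [0.8,-0.4,-2.1,0,0,0,0],
    [0.8,-0.4,-1,0,0,0,0],
    [0.8,0,0,0,0,0,0]
  ]
}}

```text
time: 17.23
tool_pos: [0.5596, 0.223, 0.3953]
ee_rot: [180.0, 0.0, -13.4]
wrist_force: [-0.6, -0.1, -4.1]
gripper_width: 0.0132
grasp_force: 49.6
```

```bash
python3 s.py; python3 - <<'E'
from h import *
w=imaging.get_image("wrist"); o=manip.get_obs(); print(o["tool_pos"],o["ee_rot"],o["gripper_width"])
a=w["pixels"].copy()
for c in([.667,.29],[.649,.14],[.463,.162],[.485,.314]):
    u=projw(w,[*c,.026]); cv2.drawMarker(a,tuple(int(round(t)) for t in u),(255,0,0),0,12)
cv2.imwrite("pics/w3.png",a[:,:,::-1])
E
```

```text
17.225 -13.365057336221453 Mz -0.06043542579673097 F [-0.612 -0.131 -4.115] 124.95835738117043
[0.55971562 0.22242456 0.39547587] [ 1.79956251e+02  1.95909874e-02 -1.33927109e+01] 0.01301626575075095
```

View pics/w3.png

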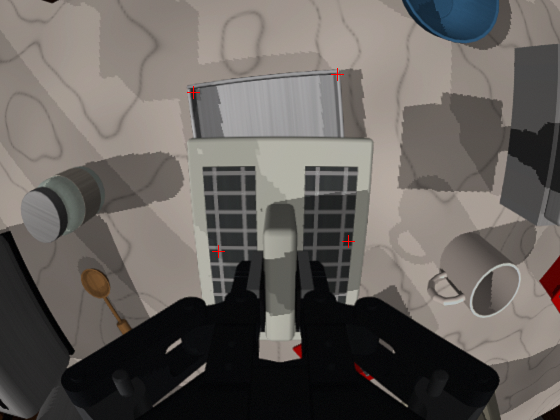

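The tray's far corners match the marks at (193,92) and (337,74), and the cassette hangs straight in the fingers. I'll make the final correction and lower it.

{"name": "servo_tool", "arguments": {
  "moves": [
    [0.8,0.5,-0.4,0,0,0,-5],
    [0.8,0,0,3,0,0,0],
    [0.8,0,0,3,0,0,0],
    [0.8,0,0,3,0,0,0],
    [0.8,0,0,2,0,0,0]
  ]
}}

```text
time: 17.9
tool_pos: [0.5655, 0.2241, 0.2843]
ee_rot: [179.9, 0.1, -8.5]
wrist_force: [0.7, -0.1, -4.3]
gripper_width: 0.0128
grasp_force: 49.5
```

{"name": "servo_tool", "arguments": {
  "moves": [
    [0.8,0,0,1,0,0,0],
    [0.8,0,0,1,0,0,0],
    [0.8,0,0,0.5,0,0,0],
    [0.8,0,0,0.3,0,0,0],
    [0.8,0,0,0,0,0,0]
  ]
}}

```text
time: 18.52
tool_pos: [0.5658, 0.2256, 0.2579]
ee_rot: [-180.0, -0.0, -8.4]
wrist_force: [0.4, -0.7, -3.4]
gripper_width: 0.0129
grasp_force: 49.5
```

{"name": "servo_tool", "arguments": {
  "moves": [
    [0.8,0,0,0.2,0,0,0],
    [0.8,0,0,0.2,0,0,0],
    [0.8,0,0,0.2,0,0,0],
    [0.8,0,0,0.2,0,0,0],
    [0.8,0,0,0,0,0,0]
  ]
}}

```text
time: 19.15
tool_pos: [0.5657, 0.2256, 0.2495]
ee_rot: [180.0, 0.0, -8.4]
wrist_force: [-0.0, 0.6, -3.7]
gripper_width: 0.0133
grasp_force: 49.6
```

{"name": "servo_tool", "arguments": {
  "moves": [
    [0.8,0,0,0.1,0,0,0],
    [0.8,0,0,0.1,0,0,0],
    [0.8,0,0,0,0,0,0]
  ]
}}

```text
time: 19.52
tool_pos: [0.5657, 0.2256, 0.2476]
ee_rot: [180.0, 0.0, -8.4]
wrist_force: [-1.1, 0.2, -4.5]
gripper_width: 0.0129
grasp_force: 49.6
```

{"name": "servo_tool", "arguments": {
  "moves": [
    [0.8,0,0,0.1,0,0,0],
    [0.8,0,0,0,0,0,0]
  ]
}}

```text
time: 19.77
tool_pos: [0.5657, 0.2256, 0.2466]
ee_rot: [180.0, 0.0, -8.4]
wrist_force: [-0.5, -0.9, -4.3]
gripper_width: 0.0129
grasp_force: 49.6
```

{"name": "servo_tool", "arguments": {
  "moves": [
    [0.8,0,0,0.05,0,0,0],
    [0.8,0,0,0,0,0,0]
  ]
}}

```text
time: 20.02
tool_pos: [0.5658, 0.2256, 0.2462]
ee_rot: [-180.0, -0.0, -8.4]
wrist_force: [-0.6, -0.0, -4.1]
gripper_width: 0.0129
grasp_force: 49.7
```

{"name": "servo_tool", "arguments": {
  "moves": [
    [0.8,0,0,0.05,0,0,0],
    [0.8,0,0,0,0,0,0]
  ]
}}

```text
time: 20.27
tool_pos: [0.5657, 0.2256, 0.2461]
ee_rot: [-180.0, 0.0, -8.4]
wrist_force: [-3.8, -1.7, 3.6]
gripper_width: 0.0132
grasp_force: 50.7
```

Contact with the tray floor. I'll release and back off straight up.

{"name": "servo_tool", "arguments": {
  "moves": [
    [1.6,0,0,0,0,0,0],
    [2.5,0,0,0,0,0,0],
    [4,0,0,0,0,0,0],
    [5,0,0,0,0,0,0]
  ],
  "force": 30
}}

```text
time: 20.78
tool_pos: [0.5659, 0.2256, 0.2457]
ee_rot: [-180.0, -0.0, -8.4]
wrist_force: [0.5, -0.8, 0.2]
gripper_width: 0.0502
grasp_force: 0.0
```

{"name": "servo_tool", "arguments": {
  "moves": [
    [5,0,0,-1,0,0,0],
    [5,0,0,-3,0,0,0],
    [5,0,0,-4,0,0,0],
    [5,0,0,-4,0,0,0],
    [5,0,0,-4,0,0,0]
  ]
}}

```text
time: 21.4
tool_pos: [0.5656, 0.2256, 0.4078]
ee_rot: [-180.0, -0.0, -8.4]
wrist_force: [1.2, -1.2, 0.3]
gripper_width: 0.0501
grasp_force: 0.0
```

{"name": "servo_tool", "arguments": {
  "moves": [
    [5,-4,3,0,0,0,0],
    [5,-4,3,0,0,0,0],
    [5,-2,1,0,0,0,0],
    [5,0,0,0,0,0,0]
  ]
}}

```text
time: 21.9
tool_pos: [0.4555, 0.1705, 0.4066]
ee_rot: [-180.0, -0.0, -8.4]
wrist_force: [0.0, 0.0, 0.4]
gripper_width: 0.0501
grasp_force: 0.0
```

```bash
python3 s.py; python3 - <<'E'
from h import *
s=imaging.get_image("side"); w=imaging.get_image("wrist")
a=cv2.resize(s["pixels"],(560,420)); b=cv2.resize(w["pixels"],(400,300))
a=s["pixels"][100:400,100:500]
cv2.imwrite("pics/fin.png",np.hstack([a,b])[:,:,::-1])
E
```

```text
21.9 -8.414416901505113 Mz 0.0036383103621666323 F [0.    0.021 0.433] 118.75776857703788
```

View pics/fin.png

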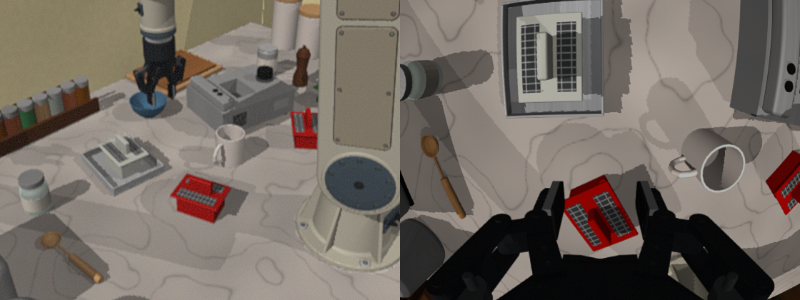

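The side crop shows the cassette upright in the tray at crop (125,150), and the wrist view shows it inside the walls at (548,57). Everything else is in place and the arm is clear.

```bash
python3 -c "from cell import workorder; print(workorder.sign_off())"
```

```text
the job is handed in; nothing more can be done
None
```

The white cassette is out of the dicer and standing upright in the draining tray; I turned the knob clockwise until the catch dropped into its notch, the cassette then lifted freely, nothing else looked moved in the last pictures, and the job was handed in at about 22 s.

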